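# Unload the creep-tested cake sample and hold it up in the tongs

### The job

In the food lab a steel weight stands on a little sponge cake on the low round pedestal: lift the weight off by its knob and stand it upright, centred, on the narrow top of the taller weight stand, and let go of it. Then pick up the steel tongs from their rest, close their tips on the cake and lift it well clear (about 10 cm) above the pedestal; finish while still holding it up in the tongs, without ever touching the cake with the gripper or shifting the other things on the bench.

Things in the scene. Friction and masses are not known exactly. Their poses are not given: they have to be found in the camera images.
- weight_knob (a point): Middle of the knob of the steel weight: a disc 38 mm across and 22 mm high, a 12 mm thick neck and an upright round knob 18 mm across and 20 mm high; 56 mm high in all, about 0.2 kg. This point is 46 mm above its foot. It starts standing centred on the cake. z up along its axis.
- weight_foot (a point): Centre of the underside of the same weight, z up along its axis.
- weight: The same weight, origin at the centre of its underside.
- weight_stand_top (a point): Centre of the flat top face of the weight stand: a fixed black 80 x 80 x 10 mm foot, a thin steel post and a flat round steel top 36 mm across and 90 mm above the bench. It is left or right of the pedestal, opposite the tongs rest.
- weight_stand: The weight stand, origin at the centre of its underside on the bench.
- pedestal_top (a point): Centre of the flat top face, 34 mm across and 60 mm above the bench, of the fixed aluminium pedestal (round base 90 mm across and 8 mm high, thin stem) that carries the cake.
- pedestal: The pedestal, origin at the centre of its underside on the bench.
- cake_center (a point): Centre (half-way up) of the upright yellow sponge cake puck, 40 mm across, 30 mm high, about 35 g, firm; it stands centred on the pedestal.
- cake: The same cake, origin at the centre of its underside.
- tongs_grip (a point): Grip point of the loose steel tongs (0.11 kg), mid-way between the two arms, half-way up, near the centre of mass. They lie flat and open on the rest; each arm is a strip 14 mm high, to be taken from above, one finger outside each arm. x: to the tips; y: from arm to arm (squeeze along it); z: up. Width outside here: 53 mm open, 36 mm when closed on the cake. Springy bow 95 to 115 mm behind.
- tongs_tip (a point): Point mid-way between the tips of the tongs, 93 mm ahead of the grip point along x, same height: the middle of the tips, which are flat upright plates 40 mm long and 18 mm high. Gap between them 72 mm when open, about 62 mm with 48 mm over the arms at the grip point.
- tongs: The tongs, origin 7 mm below the grip point. They spring open, pushing each finger at the grip point with about 5 N when just squeezed, 7 N closed on the cake, 10 N shut: they stay, tips open, in a gripper closed to about 48 mm, and need a grip of 15 to 25 N on the cake. Tips move 2 mm per 1 mm at the grip point.
- tongs_rest: Fixed black tongs rest: a base plate 200 x 110 x 6 mm and two cross bars, tops 30 mm above the bench, at 88 mm behind and 52 mm ahead of its centre (each 12 mm thick); the tongs lie on the bars with their grip point over the rest's centre, 37 mm above the bench, and point along its x axis. Origin: centre of the underside.
- dish: Bystander, leave alone: low open glass dish, 64 mm across, 14 mm high, on the bench near the middle, in front of the robot. Origin: centre of its underside.
- jar: Bystander, leave alone: glass jar with white cap, 52 mm across, 65 mm high, far left of the middle. Origin: centre of its underside.
- beaker: Bystander, leave alone: open glass beaker, 66 mm across, 85 mm high, far right of the middle. Origin: centre of its underside.
- dropper: Bystander, leave alone: amber bottle with black cap, 36 mm across, 85 mm high, at the left. Origin: centre of its underside.
- spatula: Bystander, leave alone: steel spatula 200 mm long lying at the right. Origin: centre of its underside.
- cup: Bystander, leave alone: white open plastic cup, 56 mm across, 40 mm high, beyond the pedestal. Origin: centre of its underside.
- sponge_box: Bystander, leave alone: small cardboard box 70 x 50 x 35 mm, at the left near the robot. Origin: centre of its underside.
Not all that is in view belongs to the job. Leave any pink or yellow look-alike of the pedestal alone.

How it is judged:
By the outcome, as a careful person would: the job done as asked, in the order asked, and still so for the second after the job is handed in, while the arm keeps its last pose, push and grip.
It also fails if it takes over 54 s, if anything falls off the work surface, if the arm or the gripper's body presses on something with over 40 N, if the wrist force passes 120 N, or if a joint passes its speed limit or range.

### The arm

A 6-joint arm with a two-finger parallel gripper is mounted at the origin on the work surface. World frame = base frame: x ahead of the robot, y to its left, z up, the work surface at z = 0. Lengths are in mm, angles in rad, forces in N, time in s.
With the tool pointing down it reaches from about 300 to 775 mm from the base axis. Payload 14.6 kg.
Tool frame: the origin (TCP) lies on the front face of the gripper's body, between the roots of the fingers; the fingertips stand 97 mm ahead of it and the grasp point (between the pads) lies 78 mm ahead of it; z points along the fingers, y is the line along which they close (so a half turn about z gives the same grasp; the last joint's range is limited). The gripper opens to 94 mm and grips with 3 to 60 N. Pads are 16 mm wide; open, the fingers measure 119 mm over their backs; the gripper's body (75 mm by 177 mm) begins 78 mm behind the grasp point.
Start: joints at [1.258, 0.3, 1.521, -0, 1.321, -0.067], TCP at [133.831, 533.46, 302.646] pointing down, gripper open.
Joint ranges: [-3.03, 3.03], [-0.79, 2.21], [0.23, 2.52], [-1.04, 4.18], [0, 3.07], [-2.55, 2.55]. Speed limits (rad/s): [2.22, 2.22, 2.57, 3.14, 3.14, 3.14].

### API

Orientations are given as [roll, pitch, yaw] about the fixed x, y, z axes, in that order (R = Rz(yaw) Ry(pitch) Rx(roll)).
In Python, from cell import * gives the robot as it stands.
- The arm moves only by the tool carry_out, never from a script. Its arguments are lists of equal length, an entry for each row: "slide": the shift along the world's x, y, z scaled (see below), a list of three; "dr": the turn, a rotation vector about the world's x, y, z scaled (see below), a list of three; "gripper": the opening in per cent of the stroke, from 0 (shut) to 100 (fully open). A call has 1 to 10 rows; each row is the pose to reach, as a shift and turn from the pose commanded when the call began, turning the shorter way round; what a row does not reach only later rows make up. The controller multiplies each number of a shift by 0.25 m and each number of a turn by 360 degrees. A row lasts 1/12 s, in which the tool goes at most 41.7 mm and 7.16 degrees, less where a joint would pass 70% of its speed; a pose out of reach is approached as far as the arm can. A call with a number of a shift or a turn outside -1 to 1 is refused whole. A call with a gripper value outside its range is refused whole. The fingers move at their own pace and stop on an object; "newtons" is the grip in N (left out, the last holds). Time passes only in rows, so rows that repeat a pose let the fingers close. It gives the time, the measured TCP pose, the force, the opening and the grip force at its end, in the units of the state.
- read_state(): the state, without advancing time (a new reading comes with each control period).
- camera(name): name is "scene" or "top" or "wrist"; returns the picture (480x640x3 uint8, red, green, blue); there is no depth.
- camera_model(name): a dict with "vfov" (degrees; the focal length in pixels is half the picture's height over the tangent of half this angle, whatever the lens; pixels are square), "cx", "cy" (the principal point, pixels), "R" (3x3) and "t" (3): a world point X has camera coordinates R X + t. Camera axes: x right, y down, z forward; pixel columns grow to the right and rows downward; lengths in mm; the calibration is good to about 2 mm. A picture is of the moment at which its call begins: read the wrist's pose just before it. camera_model takes no time and is no camera call; for the wrist camera it gives the pose at the moment of the call.
- sign_off(): hands the job in; it is judged then, once.
The state is a dict: "clock": time; "joints": joint angles; "qd": joint speeds; "effort": joint torques, N m; "eef_pos": TCP position; "eef_rot": TCP orientation; "wrist_force": force on the tool from outside, world axes, zero at the start; "moment": the same for the moment, N m; "finger_gap": finger opening in mm; "finger_force": force on a finger pad.
Only numpy, scipy, OpenCV 4.12 (cv2) and the standard library are available. Lean on these libraries where they do the work, as an engineer would, in place of code of your own. Each camera call takes 0.05 s, during which the arm holds its last target. There are 200 camera calls.

## Working session

There is one attempt and no reset: what is moved stays moved. The work goes in short steps, Python scripts to look and compute and a tool call to move; the robot and the scene stay as the last step left them, time stands still between calls to the robot, and variables do not carry over. Pictures are saved under pics/ and viewed, at most 10 in all, crops included, and the job is handed in when it is done.

Besides the shell and the picture viewer there is one more tool, called after "Call:" as name(argument=value, ...) on one line, values as JSON. carry_out: Moves the arm, as the interface text tells. Its arguments: {"type":"object","properties":{"slide":{"type":"array","items":{"type":"array","items":{"type":"number","minimum":-1,"maximum":1}}},"dr":{"type":"array","items":{"type":"array","items":{"type":"number","minimum":-1,"maximum":1}}},"gripper":{"type":"array","items":{"type":"number"}},"newtons":{"type":"number"}},"required":["slide","dr","gripper"]}

```bash
mkdir -p pics; python3 - <<'E'
from cell import *
import cv2,numpy as np
print(read_state())
for n in("top","scene"):
    im=camera(n);cv2.imwrite(f"pics/{n}0.png",im[:,:,::-1]);m=camera_model(n);print(n,m)
E
```

```text
{'clock': 0.0, 'joints': array([ 1.25839458e+00,  3.00458863e-01,  1.52158315e+00, -2.46922076e-05,
        1.32069338e+00, -6.66087788e-02]), 'qd': array([-0.00126437,  0.00049571,  0.00056138, -0.00077824, -0.00032597,
        0.00105264]), 'effort': array([ 1.30381170e-03, -5.31818819e+01, -3.52733302e+01,  7.08777085e-02,
        2.43867037e-02, -8.29092664e-05]), 'eef_pos': array([133.79393844, 533.32218298, 302.09210385]), 'eef_rot': array([-3.14045086e+00, -5.21961959e-05,  2.89580578e+00]), 'wrist_force': array([-0.05570482,  0.91360394,  0.0604135 ]), 'moment': array([-0.00610674, -0.01587491, -0.02055642]), 'finger_force': 0.0, 'finger_gap': 94.27611847916695}
top {'vfov': 52.82518791785095, 'cx': 316.27641846684486, 'cy': 244.16219018860778, 'R': array([[ 0.0125079 , -0.99983302,  0.01332202],
       [-0.98707891, -0.01447463, -0.15957977],
       [ 0.15974596, -0.01115388, -0.98709514]]), 't': array([  -7.14569502,  629.10874819, 1248.09884055])}
scene {'vfov': 54.871076895696525, 'cx': 318.56150053063686, 'cy': 236.4224794306731, 'R': array([[-0.85018222,  0.52639272, -0.01004505],
       [ 0.31489682,  0.49311743, -0.81097176],
       [-0.42193623, -0.69263692, -0.58499907]]), 't': array([ 495.26879136, -103.38959816, 1405.02655162])}
```

View pics/top0.png

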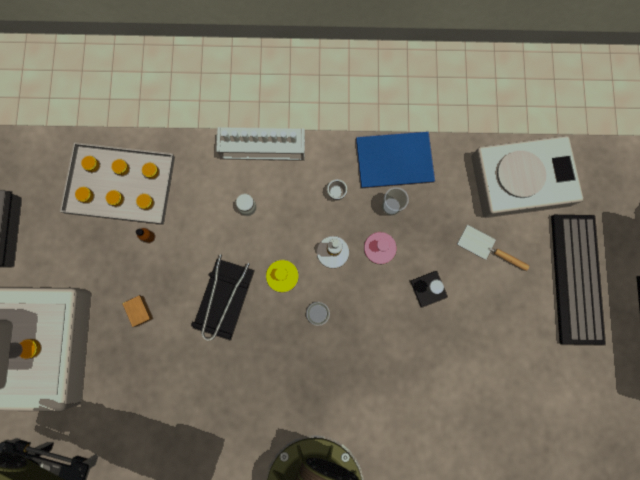

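View pics/scene0.png

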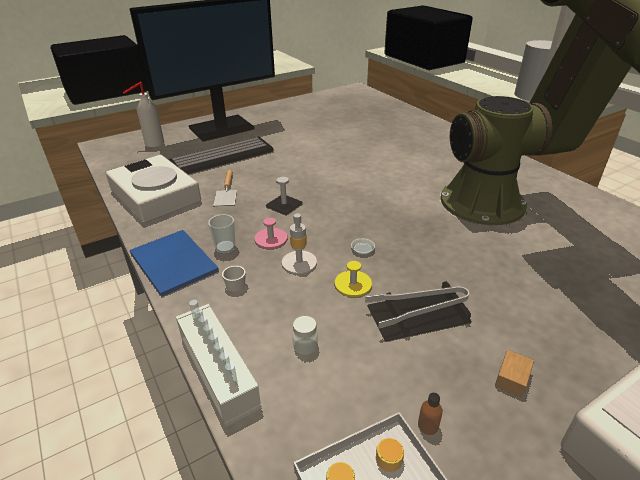

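Top picture: aluminium/white pedestal with the weight at (333,250), a yellow look-alike at (282,276) and a pink one at (380,248), weight stand at (430,288), tongs rest at (222,298). The scene picture shows the weight and cake at (298,237) on the white base at (299,262). That is the only one carrying a cake and weight, so it is the target. I'll confirm it in an enlarged crop.

```bash
cat > h.py <<'E'
from cell import *
import cv2,numpy as np
def ray(m,u,v,h=480):
    f=h/2/np.tan(np.radians(m["vfov"])/2)
    R=np.array(m["R"]);t=np.array(m["t"])
    return -R.T@t, R.T@np.array([(u-m["cx"])/f,(v-m["cy"])/f,1])
def onz(m,u,v,z):
    c,d=ray(m,u,v); return c+d*(z-c[2])/d[2]
def tri(obs):
    A=np.zeros((3,3));b=np.zeros(3)
    for m,u,v in obs:
        c,d=ray(m,u,v);d=d/np.linalg.norm(d);P=np.eye(3)-np.outer(d,d);A+=P;b+=P@c
    return np.linalg.solve(A,b)
def proj(m,X):
    f=240/np.tan(np.radians(m["vfov"])/2);p=np.array(m["R"])@np.array(X)+m["t"]
    return np.array([m["cx"]+f*p[0]/p[2],m["cy"]+f*p[1]/p[2]])
E
python3 - <<'E'
from h import *
t=cv2.imread("pics/top0.png");s=cv2.imread("pics/scene0.png")
a=cv2.resize(t[180:350,190:455],None,fx=3,fy=3,interpolation=2)
b=cv2.resize(s[165:345,245:490],None,fx=3,fy=3,interpolation=2)
cv2.imwrite("pics/ct.png",a);cv2.imwrite("pics/cs.png",b)
T=camera_model("top")
for n,u,v,z in(("ped base",333,252,8),("weight top",334,243,146),("stand foot",429,288,10),("stand top",437,287,90),("rest",222,298,6),("dish",318,314,0)):print(n,onz(T,u,v,z).round())
E
```

```text
ped base [615. -46.   8.]
weight top [617. -42. 146.]
stand foot [ 519. -310.   10.]
stand top [ 516. -311.   90.]
rest [484. 256.   6.]
dish [444.  -6.   0.]
```

View pics/ct.png

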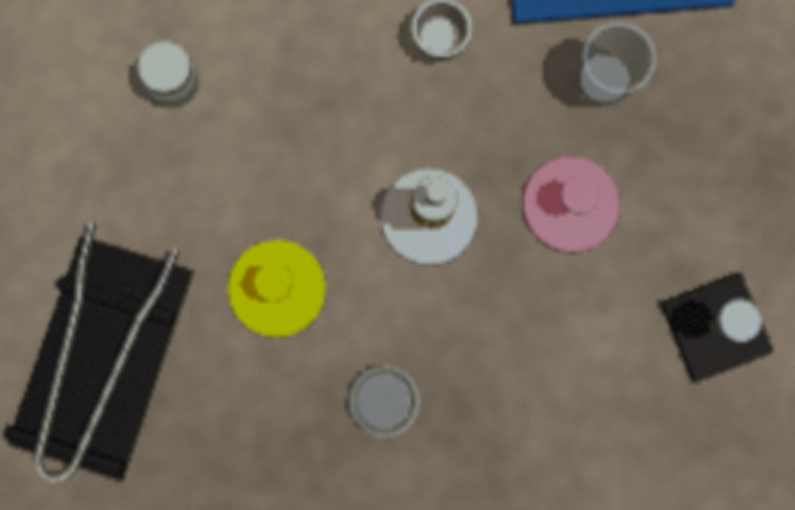

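View pics/cs.png

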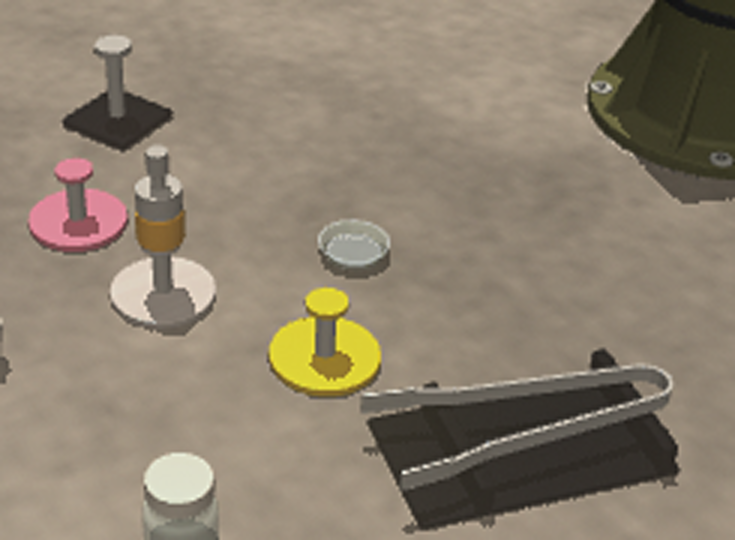

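The crops confirm it. Only the aluminium pedestal (crop (430,216) top, (163,290) scene) carries the amber cake with the steel weight; the pink and yellow ones are bare look-alikes. I'll go over the tongs first for a near look on the way.

Call:
carry_out(slide=[[1,-0.8,0],[1,-0.8,0],[1,-0.8,0],[1,-0.8,0],[1,-0.8,0],[1,-0.8,0],[1,-0.8,0],[1,-0.8,0],[1,-0.8,0],[1,-0.8,0]], dr=[[0,0,0],[0,0,0],[0,0,0],[0,0,0],[0,0,0],[0,0,0],[0,0,0],[0,0,0],[0,0,0],[0,0,0]], gripper=[100,100,100,100,100,100,100,100,100,100])

```text
clock: 0.93
eef_pos: [384.5, 332.7, 302.3]
eef_rot: [-3.141, -0.001, 2.893]
wrist_force: [-0.2, 0.8, 0.2]
finger_gap: 93.7
finger_force: 0.0
```

```bash
python3 - <<'E'
from h import *
s=read_state();print(s["eef_pos"],s["eef_rot"],s["joints"])
m=camera_model("wrist");R=np.array(m["R"]);print(m["vfov"],"cam",-R.T@m["t"],"axis",R[2])
T=camera_model("top");S=camera_model("scene")
c=lambda x,y,ox,oy:((x+.5)/3-.5+ox,(y+.5)/3-.5+oy)
for n,a,b,z in(("knobtop",(436,186),(156,153),146),("standtop",(741,320),(113,45),90)):
    a=c(*a,190,180);b=c(*b,245,165)
    print(n,tri([(T,*a),(S,*b)]).round(1),onz(T,*a,z).round(1),onz(S,*b,z).round(1))
for n,a in(("lt",(89,228)),("rt",(173,253)),("bow",(57,472))):print(n,onz(T,*c(*a,190,180),44).round(1))
for X in((484,256,37),(530,240,37)):print(proj(m,X))
cv2.imwrite("pics/w1.png",camera("wrist")[:,:,::-1])
E
```

```text
[384.51684136 332.65857378 302.28785803] [-3.14107676e+00 -5.36409750e-04  2.89317213e+00] [ 6.41136665e-01  2.07868668e-01  1.63712933e+00  9.53368224e-05
  1.29733320e+00 -6.81265058e-01]
67.05499324777446 cam [308.50066289 351.77324045 384.41945237] axis [ 0.26254484 -0.06750378 -0.96255568]
knobtop [618.2 -42.5 147.4] [620.7 -44.1 146. ] [615.3 -42.3 146. ]
standtop [ 516.1 -309.1   89.5] [ 517.2 -309.8   90. ] [ 515.6 -307.    90. ]
lt [595.1 261.1  44. ]
rt [573.7 185.3  44. ]
bow [380.4 279.4  44. ]
[275.43819493 329.70756654]
[273.1546852  369.15035425]
```

View pics/w1.png

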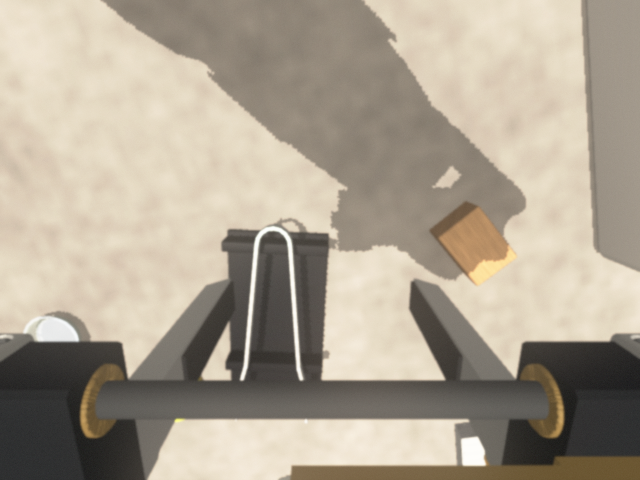

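The wrist view shows the tongs on their rest: bow at (273,230), arms running down to (245,375) and (300,375), already nearly parallel to the fingers. Next I'll take the arm axis from these pixels.

```bash
python3 - <<'E'
from h import *
m=camera_model("wrist");im=cv2.imread("pics/w1.png")
hsv=cv2.cvtColor(im,cv2.COLOR_BGR2HSV)
mid=[]
for v in (255,270,285,300,315,330,345,360,370):
    r=im[v,225:325].min(1).astype(int); x=np.where(r>130)[0]+225
    g=np.split(x,np.where(np.diff(x)>3)[0]+1)
    P=[onz(m,a.mean(),v,42) for a in g if len(a)]
    print(v,[(a[0],a[-1]) for a in g if len(a)],[p[:2].round(1) for p in P])
    if len(P)==2: mid.append(((P[0]+P[1])/2)[:2].tolist()+[np.linalg.norm(P[0]-P[1])])
mid=np.array(mid);print(mid.round(1))
d=cv2.fitLine(mid[:,:2].astype(np.float32),cv2.DIST_L2,0,.01,.01).ravel();print(d,np.degrees(np.arctan2(d[1],d[0])))
col=im[:,273].min(1);print(col[222:240], onz(m,273,228,44))
# rest rear bar rows / front bar rows at col 235, 315
for u in (238,318):
    print(u,im[225:395,u].max(1).tolist())
E
```

```text
255 [(np.int64(225), np.int64(227)), (np.int64(253), np.int64(257)), (np.int64(288), np.int64(293))] [array([389.6, 233.7]), array([396.6, 261.6]), array([405.2, 295.7])]
270 [(np.int64(225), np.int64(227)), (np.int64(251), np.int64(256)), (np.int64(289), np.int64(293))] [array([404.6, 228.7]), array([411.4, 255.5]), array([420.5, 292. ])]
285 [(np.int64(250), np.int64(255)), (np.int64(290), np.int64(294))] [array([426.6, 249.8]), array([436.4, 288.7])]
300 [(np.int64(249), np.int64(253)), (np.int64(291), np.int64(295))] [array([442. , 243.4]), array([452.6, 285.3])]
315 [(np.int64(248), np.int64(252)), (np.int64(292), np.int64(296))] [array([458. , 237.4]), array([469.2, 281.8])]
330 [(np.int64(225), np.int64(229)), (np.int64(246), np.int64(250)), (np.int64(293), np.int64(297)), (np.int64(324), np.int64(324))] [array([468.7, 208.7]), array([474.1, 230.2]), array([486.2, 278.2]), array([493.7, 307.8])]
345 [(np.int64(225), np.int64(229)), (np.int64(245), np.int64(249)), (np.int64(294), np.int64(298)), (np.int64(323), np.int64(324))] [array([485.7, 203.1]), array([490.9, 223.8]), arra
[... 1437 characters left out ...]
1, 92]
318 [230, 229, 231, 229, 229, 228, 223, 198, 139, 94, 91, 95, 96, 93, 84, 75, 72, 72, 72, 72, 79, 88, 95, 97, 93, 93, 92, 89, 90, 86, 85, 89, 92, 91, 90, 91, 89, 92, 89, 90, 90, 90, 90, 89, 91, 90, 90, 90, 90, 90, 89, 89, 89, 89, 90, 90, 92, 88, 88, 89, 88, 88, 89, 90, 88, 89, 88, 89, 87, 88, 88, 88, 89, 90, 89, 89, 90, 89, 86, 88, 89, 92, 89, 89, 86, 88, 89, 90, 87, 87, 88, 86, 89, 87, 88, 90, 88, 86, 89, 89, 89, 85, 89, 87, 88, 89, 88, 87, 87, 87, 89, 86, 88, 88, 86, 86, 85, 87, 85, 87, 87, 88, 88, 88, 85, 86, 85, 83, 77, 73, 73, 68, 68, 71, 71, 70, 71, 69, 71, 72, 76, 82, 82, 84, 83, 83, 81, 80, 77, 80, 77, 79, 79, 78, 79, 78, 79, 81, 83, 83, 85, 85, 87, 87, 89, 90, 92, 93, 96, 98]
```

Call:
carry_out(slide=[[0.3,-1,0],[0.3,-1,0],[0.3,-1,0],[0.3,-1,0],[0.3,-1,0],[0.3,-1,0],[0.3,-1,0],[0.3,-1,0]], dr=[[0,0,-0.0076],[0,0,-0.0076],[0,0,-0.0076],[0,0,-0.0076],[0,0,-0.0076],[0,0,-0.0076],[0,0,-0.0076],[0,0,-0.0076]], gripper=[100,100,100,100,100,100,100,100])

```text
clock: 1.65
eef_pos: [459.0, 82.5, 302.6]
eef_rot: [-3.142, -0.0, 2.846]
wrist_force: [-1.0, 0.3, 0.1]
finger_gap: 93.9
finger_force: 0.0
```

Call:
carry_out(slide=[[0.42,-0.46,0],[0.42,-0.46,0],[0.42,-0.46,0],[0.42,-0.46,0],[0.42,-0.46,0],[0.42,-0.46,0],[0.42,-0.46,0],[0.42,-0.46,0]], dr=[[0,0,0],[0,0,0],[0,0,0],[0,0,0],[0,0,0],[0,0,0],[0,0,0],[0,0,0]], gripper=[100,100,100,100,100,100,100,100])

```text
clock: 2.32
eef_pos: [563.4, -29.5, 302.8]
eef_rot: [3.141, -0.0, 2.85]
wrist_force: [-0.6, -0.0, -0.4]
finger_gap: 93.8
finger_force: 0.0
```

```bash
python3 - <<'E'
from h import *
s=read_state();print(s["eef_pos"],s["eef_rot"])
m=camera_model("wrist");print(proj(m,(618,-43,146)),proj(m,(618,-43,90)),proj(m,(618,-43,60)))
p=s["eef_pos"];print(proj(m,(p[0],p[1],p[2]-78)))
cv2.imwrite("pics/w2.png",camera("wrist")[:,:,::-1])
E
```

```text
[563.35117752 -29.48182078 302.81857904] [ 3.14142937e+00 -5.68857135e-05  2.85022126e+00]
[325.71236139 331.30597142] [325.04519813 299.32189343] [324.77248837 286.2480765 ]
[322.10721887 309.4278267 ]
```

View pics/w2.png

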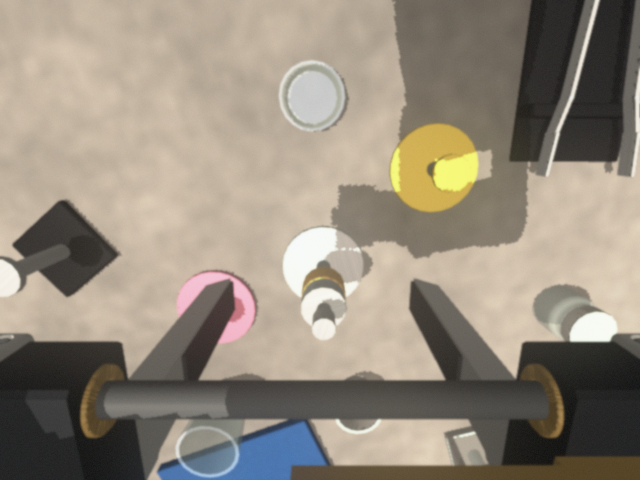

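The wrist view shows the knob top at (324,328), the disc at (323,306), cake edge at (322,285) and the white base centred near (322,266).

```bash
python3 - <<'E'
from h import *
m=camera_model("wrist");im=cv2.imread("pics/w2.png")
k=(im[312:345,305:345].min(2)>190).astype(np.uint8)
n,l,st,ce=cv2.connectedComponentsWithStats(k);print(st,ce+[305,312])
w=(im[220:312,275:375].min(2)>215).astype(np.uint8)
c=max(cv2.findContours(w,0,1)[0],key=cv2.contourArea);
(x,y,bw,bh)=cv2.boundingRect(c);print("base",x+275,y+220,bw,bh)
print(onz(m,324,327.5,146),onz(m,323.5,300,112),"base L/R",onz(m,x+275,266,8),onz(m,x+275+bw,266,8),onz(m,322.5,y+220,8))
E
```

```text
[[  0   0  40  33 783]
 [  0   0  31  29 495]
 [ 30   3  10  10  42]] [[326.17496807 329.11366539]
 [320.60808081 326.92121212]
 [339.14285714 319.95238095]]
base 283 228 54 68
[614.80966997 -43.63800142 146.        ] [608.68266285 -42.02689166 112.        ] base L/R [602.76315624 -86.29295025   8.        ] [619.84411577 -29.34168463   8.        ] [574.10003882 -32.31410851   8.        ]
```

Call:
carry_out(slide=[[0.212,-0.056,0],[0.212,-0.056,0],[0.212,-0.056,-0.1],[0.212,-0.056,-0.2],[0.212,-0.056,-0.28],[0.212,-0.056,-0.32],[0.212,-0.056,-0.346],[0.212,-0.056,-0.346],[0.212,-0.056,-0.346]], dr=[[0,0,0],[0,0,0],[0,0,0],[0,0,0],[0,0,0],[0,0,0],[0,0,0],[0,0,0],[0,0,0]], gripper=[60,60,60,60,60,60,60,50,40])

```text
clock: 3.12
eef_pos: [617.0, -45.3, 217.3]
eef_rot: [3.141, 0.001, 2.848]
wrist_force: [-0.2, 0.5, -0.3]
finger_gap: 46.6
finger_force: 0.0
```

```bash
python3 - <<'E'
from h import *
s=read_state();print(s["eef_pos"],s["eef_rot"],s["wrist_force"],s["finger_gap"])
m=camera_model("wrist");p=s["eef_pos"];print(proj(m,(p[0],p[1],146)))
cv2.imwrite("pics/w3.png",camera("wrist")[200:480,160:480,::-1])
E
```

```text
[617.04464379 -45.26316285 217.27107695] [3.14137174e+00 1.25409105e-03 2.84837230e+00] [-0.24096716  0.45758132 -0.34479722] 46.58150977950175
[322.0260388  315.66632607]
```

View pics/w3.png

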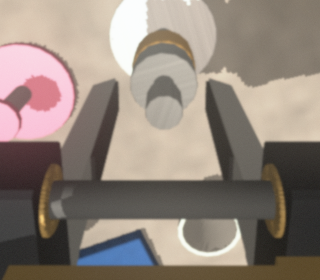

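The knob sits between the fingers, with its top centre at (324,311) against the finger axis at (322,316). I'll shift about 2 mm and close.

Call:
carry_out(slide=[[-0.006,0.006,0],[-0.006,0.006,0],[-0.006,0.006,0],[-0.006,0.006,0],[-0.006,0.006,0],[-0.006,0.006,0],[-0.006,0.006,0],[-0.006,0.006,0],[-0.006,0.006,0],[-0.006,0.006,0]], dr=[[0,0,0],[0,0,0],[0,0,0],[0,0,0],[0,0,0],[0,0,0],[0,0,0],[0,0,0],[0,0,0],[0,0,0]], gripper=[40,35,30,27,24,21,18,14,10,10], newtons=15)

```text
clock: 4.0
eef_pos: [615.4, -44.0, 216.2]
eef_rot: [3.141, 0.0, 2.848]
wrist_force: [-0.4, 0.7, 0.4]
finger_gap: 17.6
finger_force: 15.0
```

Call:
carry_out(slide=[[0,0,0.01],[0,0,0.03],[0,0,0.06],[0,0,0.1],[0,0,0.15],[0,0,0.2],[0,0,0.24],[0,0,0.24],[0,0,0.24]], dr=[[0,0,0],[0,0,0],[0,0,0],[0,0,0],[0,0,0],[0,0,0],[0,0,0],[0,0,0],[0,0,0]], gripper=[10,10,10,10,10,10,10,10,10])

```text
clock: 4.75
eef_pos: [615.4, -44.1, 276.9]
eef_rot: [3.141, 0.001, 2.848]
wrist_force: [0.2, 0.5, -2.4]
finger_gap: 17.4
finger_force: 15.0
```

```bash
python3 - <<'E'
from h import *
s=read_state();p=s["eef_pos"];print(p,s["wrist_force"],s["finger_gap"])
m=camera_model("wrist");im=camera("wrist")[:,:,::-1];cv2.imwrite("pics/w4.png",im)
T=camera_model("top");t=camera("top")[:,:,::-1];cv2.imwrite("pics/t4.png",t);S=camera_model("scene");sc=camera("scene")[:,:,::-1];cv2.imwrite("pics/s4.png",sc)
for z in (68,78,102,124):print(z,proj(m,(p[0],p[1],p[2]-z)))
X=(616,-44,90);a=proj(T,X).astype(int);b=proj(S,X).astype(int);print(a,b)
f=lambda i,c,r=25:cv2.resize(i[c[1]-r:c[1]+r,c[0]-r:c[0]+r],(260,260),interpolation=2)
st=proj(S,(516,-309,90)).astype(int)
w=cv2.resize(im[230:400,235:405],(260,260))
cv2.imwrite("pics/m4.png",np.hstack([f(sc,b,40),w,f(sc,st)]))
E
```

```text
[615.41620877 -44.05101591 276.87185058] [ 0.19348388  0.47175208 -2.42393399] 17.38970801555898
68 [322.11480923 319.10065464]
78 [322.09482468 309.30926697]
102 [322.0547694  289.68427516]
124 [322.02545271 275.32063078]
[333 246] [296 234]
```

View pics/m4.png

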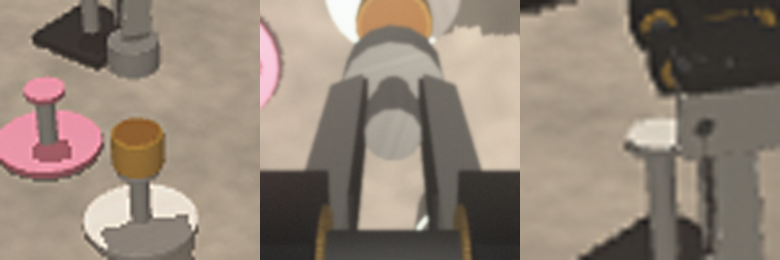

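The weight is in the gripper, upright and centred (knob top at (322,317), as predicted for a zero offset). The cake stayed on the pedestal. On to the weight stand.

Call:
carry_out(slide=[[-0.03,-0.05,0],[-0.08,-0.13,0],[-0.15,-0.24,0],[-0.23,-0.37,0],[-0.32,-0.5,0],[-0.41,-0.64,0],[-0.49,-0.78,0],[-0.56,-0.89,0],[-0.6,-0.96,0],[-0.62,-0.99,0]], dr=[[0,0,0],[0,0,0],[0,0,0],[0,0,0],[0,0,0],[0,0,0],[0,0,0],[0,0,0],[0,0,0],[0,0,0]], gripper=[10,10,10,10,10,10,10,10,10,10])

```text
clock: 5.73
eef_pos: [458.3, -294.0, 275.8]
eef_rot: [-3.141, -0.001, 2.845]
wrist_force: [0.7, 0.2, -1.9]
finger_gap: 17.6
finger_force: 15.0
```

```bash
python3 - <<'E'
from h import *
s=read_state();p=s["eef_pos"];print(p,s["eef_rot"],s["finger_gap"])
m=camera_model("wrist");im=camera("wrist")[:,:,::-1].copy();cv2.imwrite("pics/w5.png",im)
print(proj(m,(516,-309,90)))
k=(im.min(2)>150).astype(np.uint8)
for c in cv2.findContours(k,0,1)[0]:
    if 150<cv2.contourArea(c)<6000:
        e=cv2.fitEllipse(c);print(cv2.contourArea(c),np.round(e[0],1),np.round(e[1],1),onz(m,*e[0],90).round(1))
x=proj(m,(516,-309,90)).astype(int);print(x)
cv2.imwrite("pics/w5c.png",cv2.resize(im[180:420,160:480],None,fx=2,fy=2))
E
```

```text
[ 458.26523347 -294.01425762  275.83746136] [-3.14135957e+00 -6.19751509e-04  2.84517006e+00] 17.553375218201165
[325.14603726 317.18976774]
3034.5 [548.2 445.5] [58.8 83.9] [ 698.6 -151.9   90. ]
2777.0 [321.6 442.9] [49.7 78.3] [ 635.7 -348.6   90. ]
3506.0 [120.5 441. ] [ 48.9 102.1] [ 580.4 -522.7   90. ]
2666.5 [321.9 346.3] [42.5 89.4] [ 540.8 -319.3   90. ]
987.5 [321.9 273.4] [29.5 54.9] [ 478.9 -300.5   90. ]
1842.0 [491.3 169.2] [37.1 69.7] [ 437.8 -159.2   90. ]
[325 317]
```

View pics/w5c.png

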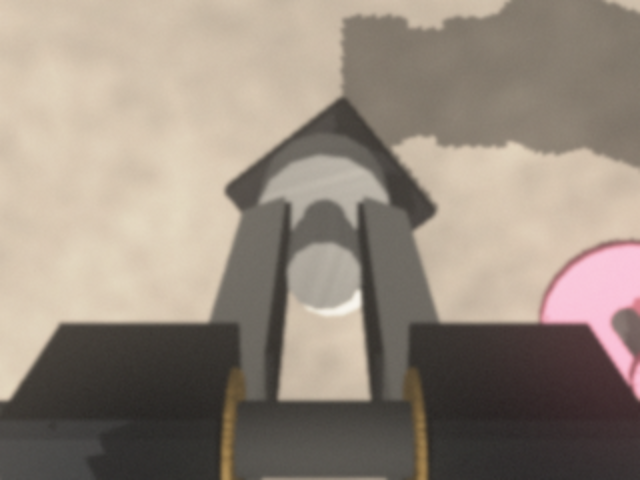

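The weight in the fingers hides the stand top, with only an arc visible at crop (350,305). I'll step aside to see it clearly.

Call:
carry_out(slide=[[0.05,0.04,0],[0.14,0.11,0],[0.22,0.17,0],[0.26,0.2,0],[0.272,0.208,0],[0.272,0.208,0]], dr=[[0,0,0],[0,0,0],[0,0,0],[0,0,0],[0,0,0],[0,0,0]], gripper=[10,10,10,10,10,10])

```text
clock: 6.28
eef_pos: [528.7, -238.7, 275.7]
eef_rot: [3.142, -0.001, 2.85]
wrist_force: [-1.0, -0.5, -2.6]
finger_gap: 17.5
finger_force: 15.0
```

```bash
python3 - <<'E'
from h import *
s=read_state();p=s["eef_pos"];print(p,s["eef_rot"],s["finger_gap"])
m=camera_model("wrist");im=camera("wrist")[:,:,::-1].copy();cv2.imwrite("pics/w6.png",im)
q=proj(m,(516,-309,90));print(q);u,v=q.astype(int)
o=im[v-50:v+50,u-50:u+50]
k=(o.min(2)>225).astype(np.uint8)
for c in cv2.findContours(k,0,1)[0]:
    if cv2.contourArea(c)>60:
        e=cv2.fitEllipse(c);x=np.array(e[0])+[u-50,v-50];print(cv2.contourArea(c),x.round(1),np.round(e[1],1),onz(m,*x,90).round(1))
cv2.imwrite("pics/w6c.png",np.hstack([cv2.resize(im[v-80:v+80,u-80:u+80],(380,380)),cv2.resize(im[230:400,235:405],(380,380))]))
E
```

```text
[ 528.65731444 -238.6981238   275.72954357] [ 3.14152144e+00 -7.59302707e-04  2.84990351e+00] 17.548300971290157
[230.6111194  257.04219968]
1427.0 [230.8 257.6] [40.8 44.5] [ 516.5 -309.    90. ]
```

View pics/w6c.png

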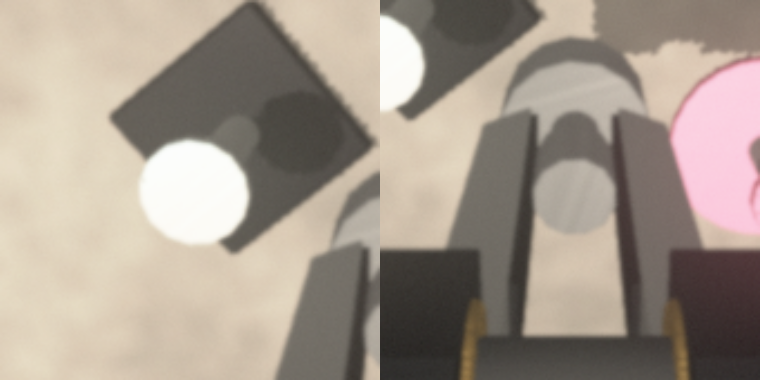

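The stand top is at (230.8,257.6), which gives (516.5,-309,90) and agrees with the other two views. Next I'll move over it, settle and descend.

Call:
carry_out(slide=[[-0.01,-0.06,0],[-0.024,-0.14,0],[-0.038,-0.22,0],[-0.046,-0.265,0],[-0.048,-0.279,0],[-0.048,-0.279,0],[-0.048,-0.279,0]], dr=[[0,0,0],[0,0,0],[0,0,0],[0,0,0],[0,0,0],[0,0,0],[0,0,0]], gripper=[10,10,10,10,10,10,10])

```text
clock: 6.92
eef_pos: [516.1, -309.2, 276.1]
eef_rot: [3.141, -0.0, 2.848]
wrist_force: [-0.2, 0.2, -1.6]
finger_gap: 17.5
finger_force: 15.0
```

Call:
carry_out(slide=[[0,0,-0.07],[0,0,-0.14],[0,0,-0.19],[0,0,-0.215],[0,0,-0.228],[0,0,-0.234],[0,0,-0.236],[0,0,-0.236]], dr=[[0,0,0],[0,0,0],[0,0,0],[0,0,0],[0,0,0],[0,0,0],[0,0,0],[0,0,0]], gripper=[10,10,10,10,10,10,10,10])

```text
clock: 7.58
eef_pos: [516.5, -309.3, 217.8]
eef_rot: [-3.141, 0.001, 2.848]
wrist_force: [0.1, -0.1, -2.8]
finger_gap: 17.5
finger_force: 15.0
```

```bash
python3 - <<'E'
from h import *
s=read_state();print(s["eef_pos"],s["wrist_force"])
im=camera("scene")[:,:,::-1];cv2.imwrite("pics/s7.png",im);m=camera_model("scene")
w=camera("wrist")[:,:,::-1];cv2.imwrite("pics/w7.png",w)
u,v=proj(m,(516.5,-309,90)).astype(int);print(u,v)
cv2.imwrite("pics/s7c.png",np.hstack([cv2.resize(im[v-35:v+35,u-35:u+35],(390,390),interpolation=2),cv2.resize(w[210:380,235:405],(390,390))]))
E
```

```text
[ 516.52893161 -309.33982645  217.81041897] [ 0.14875065 -0.09787992 -2.76296085]
281 179
```

View pics/s7c.png

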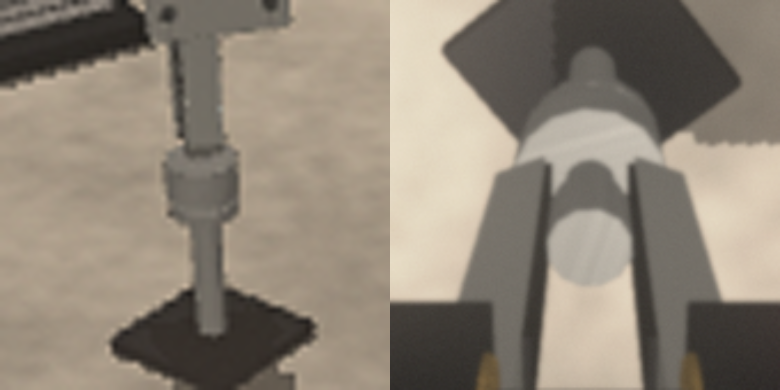

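That picture shows the weight centred over the stand just above contact. It is also my eleventh, and the limit was ten. I miscounted, so I won't view any more and will check by numbers only. I'll lower the last bit in small steps and watch the force.

Call:
carry_out(slide=[[0,0,-0.002],[0,0,-0.004],[0,0,-0.005],[0,0,-0.005]], dr=[[0,0,0],[0,0,0],[0,0,0],[0,0,0]], gripper=[10,10,10,10])

```text
clock: 8.02
eef_pos: [516.4, -309.3, 216.1]
eef_rot: [-3.141, 0.0, 2.848]
wrist_force: [0.2, 0.9, -0.2]
finger_gap: 17.5
finger_force: 15.0
```

Call:
carry_out(slide=[[0,0,-0.002],[0,0,-0.002],[0,0,-0.002]], dr=[[0,0,0],[0,0,0],[0,0,0]], gripper=[10,10,10])

```text
clock: 8.27
eef_pos: [516.5, -309.3, 216.1]
eef_rot: [-3.141, 0.001, 2.848]
wrist_force: [-2.3, 0.9, 5.9]
finger_gap: 17.6
finger_force: 15.0
```

Contact. I'll back off a touch, then release gently, symmetrically.

Call:
carry_out(slide=[[0,0,0.002],[0,0,0.002],[0,0,0.002],[0,0,0.002],[0,0,0.002],[0,0,0.002],[0,0,0.002],[0,0,0.002]], dr=[[0,0,0],[0,0,0],[0,0,0],[0,0,0],[0,0,0],[0,0,0],[0,0,0],[0,0,0]], gripper=[10,18,20,23,27,32,38,45])

```text
clock: 8.93
eef_pos: [516.3, -309.3, 215.9]
eef_rot: [-3.142, -0.0, 2.848]
wrist_force: [0.4, 0.4, -0.3]
finger_gap: 38.8
finger_force: 0.0
```

Call:
carry_out(slide=[[0,0,0.02],[0,0,0.06],[0,0,0.12],[0,0,0.2],[0,0,0.28],[0.18,0.2,0.3],[0.272,0.3,0.3],[0.272,0.3,0.3],[0.272,0.3,0.3]], dr=[[0,0,0],[0,0,0],[0,0,0],[0,0,0],[0,0,0],[0,0,0],[0,0,0],[0,0,0],[0,0,0]], gripper=[45,45,45,45,60,100,100,100,100])

```text
clock: 9.68
eef_pos: [586.3, -231.3, 292.0]
eef_rot: [3.141, 0.001, 2.852]
wrist_force: [-0.7, 0.1, 0.2]
finger_gap: 72.2
finger_force: 0.0
```

```bash
python3 - <<'E'
from h import *
s=read_state();print(s["eef_pos"],s["eef_rot"],s["finger_gap"])
m=camera_model("wrist");im=camera("wrist")[:,:,::-1].copy();cv2.imwrite("pics/w8.png",im)
sc=camera("scene")[:,:,::-1].copy();S=camera_model("scene");cv2.imwrite("pics/s8.png",sc)
t=camera("top")[:,:,::-1].copy();T=camera_model("top");cv2.imwrite("pics/t8.png",t)
for z in(146,136,112,90):print(z,proj(m,(516.5,-309,z)).round(1),proj(S,(516.5,-309,z)).round(1),proj(T,(516.5,-309,z)).round(1))
# scene: silhouette spans by difference to the picture before
s0=cv2.imread("pics/scene0.png");d=cv2.absdiff(sc,s0).max(2)
u,v=proj(S,(516.5,-309,118)).astype(int)
for r in range(v-22,v+24,3):
    x=np.where(d[r,u-20:u+20]>22)[0]+u-20; print(r,(x[0],x[-1],(x[0]+x[-1])/2) if len(x) else None)
E
```

```text
[ 586.31512646 -231.3044459   291.99269406] [3.14131797e+00 1.36543693e-03 2.85168363e+00] 72.16748205828608
146 [172.4 196.4] [280.6 162.1] [442.2 285. ]
136 [178.4 194.1] [280.8 165.3] [441.2 285.3]
112 [191.1 189.4] [281.3 172.8] [438.6 286. ]
90 [200.9 185.7] [281.7 179.5] [436.4 286.6]
148 (np.int64(263), np.int64(275), np.float64(269.0))
151 (np.int64(264), np.int64(276), np.float64(270.0))
154 (np.int64(265), np.int64(276), np.float64(270.5))
157 (np.int64(269), np.int64(276), np.float64(272.5))
160 (np.int64(269), np.int64(282), np.float64(275.5))
163 (np.int64(269), np.int64(284), np.float64(276.5))
166 (np.int64(269), np.int64(284), np.float64(276.5))
169 (np.int64(269), np.int64(283), np.float64(276.0))
172 (np.int64(276), np.int64(288), np.float64(282.0))
175 (np.int64(276), np.int64(288), np.float64(282.0))
178 (np.int64(276), np.int64(288), np.float64(282.0))
181 (np.int64(278), np.int64(286), np.float64(282.0))
184 None
187 None
190 None
193 None
```

The weight stands centred and upright: disc at columns 276–288, centre 282 against 281.5 expected. Next I'll go to the tongs.

Call:
carry_out(slide=[[-0.2,1,0],[-0.2,1,0],[-0.2,1,0],[-0.2,1,0],[-0.2,1,0],[-0.2,1,0],[-0.2,1,0],[-0.2,1,0]], dr=[[0,0,0],[0,0,0],[0,0,0],[0,0,0],[0,0,0],[0,0,0],[0,0,0],[0,0,0]], gripper=[100,100,100,100,100,100,100,100])

```text
clock: 10.5
eef_pos: [533.8, 16.5, 291.6]
eef_rot: [3.141, 0.001, 2.85]
wrist_force: [-0.6, 0.0, -0.4]
finger_gap: 94.1
finger_force: 0.0
```

Call:
carry_out(slide=[[-0.2,0.95,0],[-0.2,0.95,0],[-0.2,0.95,0],[-0.2,0.95,0],[-0.2,0.95,0],[-0.2,0.95,0],[-0.2,0.95,-0.1],[-0.2,0.95,-0.2],[-0.2,0.95,-0.3],[-0.2,0.95,-0.3]], dr=[[0,0,0],[0,0,0],[0,0,0],[0,0,0],[0,0,0],[0,0,0],[0,0,0],[0,0,0],[0,0,0],[0,0,0]], gripper=[100,100,100,100,100,100,100,100,100,100])

```text
clock: 11.33
eef_pos: [484.1, 250.9, 211.6]
eef_rot: [-3.137, -0.005, 2.846]
wrist_force: [-0.6, -0.8, -1.5]
finger_gap: 93.9
finger_force: 0.0
```

```bash
cat > arms.py <<'E'
from h import *
s=read_state();p=s["eef_pos"];m=camera_model("wrist");im=camera("wrist")[:,:,::-1].copy();cv2.imwrite("pics/w9.png",im)
print(p,s["eef_rot"][2],s["finger_gap"],proj(m,(p[0],p[1],44)).round(1))
for v in range(150,375,15):
    r=im[v].min(1).astype(int);x=np.where(r[220:420]>135)[0]+220
    g=[a for a in np.split(x,np.where(np.diff(x)>3)[0]+1) if 2<len(a)<20]
    P=[onz(m,a.mean(),v,44)[:2] for a in g]
    if len(P)==2: print(v,[(int(a[0]),int(a[-1])) for a in g],((P[0]+P[1])/2).round(1),np.linalg.norm(P[0]-P[1]).round(1))
    else: print(v,[(int(a[0]),int(a[-1])) for a in g])
E
python3 arms.py
```

```text
[484.05255724 250.89176587 211.63823279] 2.8460567211053682 93.9403166812258 [323.1 255. ]
150 [(295, 302), (352, 356)] [414.3 274.3] 37.1
165 [(294, 300), (353, 357)] [423.6 271.3] 39.2
180 [(293, 299), (354, 358)] [433.3 268.4] 41.0
195 [(292, 298), (355, 359)] [443.1 265.4] 42.8
210 [(292, 297), (356, 360)] [453.2 262.6] 44.4
225 [(291, 295), (357, 360)] [463.3 259.1] 46.3
240 [(291, 294), (358, 361)] [473.9 256.1] 47.9
255 [(290, 293), (359, 362)] [484.6 252.9] 49.9
270 [(289, 292), (360, 363)] [495.6 249.6] 51.9
285 [(287, 291), (361, 364), (390, 408)]
300 [(286, 291), (361, 366), (394, 409)]
315 [(283, 288), (364, 369)] [530.2 239.2] 61.4
330 [(279, 284), (367, 372)] [542.2 235.2] 67.5
345 [(220, 223), (276, 281), (370, 375)]
360 [(220, 226)]
```

The grip point measures (484.6,252.9) with heading -16.9°, so the commanded pose already fits. I'll descend and squeeze.

Call:
carry_out(slide=[[0,0,-0.1],[0,0,-0.2],[0,0,-0.28],[0,0,-0.34],[0,0,-0.38],[0,0,-0.4],[0,0,-0.404],[0,0,-0.404],[0,0,-0.404]], dr=[[0,0,0],[0,0,0],[0,0,0],[0,0,0],[0,0,0],[0,0,0],[0,0,0],[0,0,0],[0,0,0]], gripper=[100,100,100,100,100,100,90,80,75])

```text
clock: 12.13
eef_pos: [484.9, 253.3, 116.1]
eef_rot: [3.141, 0.001, 2.848]
wrist_force: [-0.2, -0.4, -0.3]
finger_gap: 77.4
finger_force: 0.0
```

Call:
carry_out(slide=[[0,0,0],[0,0,0],[0,0,0],[0,0,0],[0,0,0],[0,0,0],[0,0,0]], dr=[[0,0,0],[0,0,0],[0,0,0],[0,0,0],[0,0,0],[0,0,0],[0,0,0]], gripper=[70,64,60,56,53,51,51], newtons=20)

```text
clock: 12.72
eef_pos: [484.5, 253.3, 115.2]
eef_rot: [3.141, 0.001, 2.848]
wrist_force: [0.7, -0.1, 4.3]
finger_gap: 47.8
finger_force: 6.3
```

Call:
carry_out(slide=[[0,0,0.01],[0,0,0.03],[0,0,0.07],[0,0,0.13],[0,0,0.2],[0,0,0.28],[0,0,0.36],[0,0,0.42],[0,0,0.44],[0,0,0.44]], dr=[[0,0,0],[0,0,0],[0,0,0],[0,0,0],[0,0,0],[0,0,0],[0,0,0],[0,0,0],[0,0,0],[0,0,0]], gripper=[51,51,51,51,51,51,51,51,51,51])

```text
clock: 13.55
eef_pos: [484.6, 253.3, 226.5]
eef_rot: [3.14, 0.002, 2.848]
wrist_force: [-0.1, 1.0, -1.7]
finger_gap: 48.1
finger_force: 5.2
```

```bash
python3 arms.py; python3 - <<'E'
from h import *
s=read_state();print(s["wrist_force"],s["moment"],s["finger_force"])
S=camera_model("scene");T=camera_model("top");p=s["eef_pos"];h=np.array([np.cos(-.294),np.sin(-.294),0]);n=np.array([-h[1],h[0],0])
g=p-[0,0,78]
for w in(-1,1):
    X=g+113*h+n*w*32; print("tip",w,X.round(1),proj(S,X).round(1),proj(T,X).round(1))
for nm in("scene","top"):cv2.imwrite(f"pics/{nm}10.png",camera(nm)[:,:,::-1])
# tongs tips by difference with earlier empty picture
d=cv2.absdiff(cv2.imread("pics/top10.png"),cv2.imread("pics/t8.png")).max(2)
for w in(-1,1):
    u,v=proj(T,g+113*h+n*w*32).astype(int)
    k=(d[v-12:v+12,u-10:u+10]>25); print("\n".join("".join(".#"[int(x)] for x in r) for r in k),u-10,v-12)
E
```

```text
[484.55098485 253.33047319 226.46202971] 2.84807331286863 48.091963649209184 [321.6 247.7]
150 [(275, 282), (362, 368)] [415.6 274.3] 61.2
165 [(275, 282), (362, 369)] [425.6 271.4] 62.2
180 [(274, 281), (362, 369)] [435.7 268. ] 63.6
195 [(274, 281), (363, 369)] [446.1 265.1] 64.7
210 [(274, 280), (363, 370)] [456.8 261.8] 66.2
225 [(273, 280), (364, 370)] [467.6 258.6] 67.7
240 [(273, 279), (364, 370)] [478.7 255. ] 68.9
255 [(273, 279), (365, 371), (393, 397)]
270 [(272, 279), (365, 371), (383, 398), (413, 419)]
285 [(271, 278), (365, 372), (391, 401), (406, 419)]
300 [(272, 278), (366, 372)] [526.1 241.1] 74.6
315 [(220, 236), (271, 277), (366, 372), (409, 419)]
330 [(220, 222), (271, 277), (366, 372), (415, 419)]
345 []
360 []
[-0.77635977 -1.01975338 -1.82270398] [-0.00681278 -0.00763889 -0.00145595] 5.22243870549886
tip -1 [583.1 189.8 147.2] [366.7 263.2] [240.3 255.2]
tip 1 [601.7 251.1 147.2] [377.9 283.4] [215.8 247.4]
....................
....................
....................
....................
....................
....................
....................
.........
[... 167 characters left out ...]
...#........
.##.......##........
.###.....###........
####......#.........
###......##.........
.#......##........#.
.......#.#.....##.#.
......###......#.#..
.....####.....##.##. 230 243
....................
....................
....................
....................
....................
....................
....................
....................
....................
....................
....................
....................
....................
..........#.........
..........##........
.........###........
....##....##........
....###..##.........
...###...##.........
...###..###....#....
..####..##.....##...
..####..##...#..#...
.####..###...#..#...
#####...##....##.... 205 235
```

Call:
carry_out(slide=[[0,-0.05,0],[0.02,-0.15,0],[0.04,-0.27,0],[0.06,-0.4,0],[0.08,-0.53,0],[0.1,-0.66,0],[0.12,-0.79,0],[0.13,-0.9,0],[0.13,-0.97,0],[0.13,-1,0]], dr=[[0,0,0],[0,0,0],[0,0,0],[0,0,0],[0,0,0],[0,0,0],[0,0,0],[0,0,0],[0,0,0],[0,0,0]], gripper=[51,51,51,51,51,51,51,51,51,51])

```text
clock: 14.53
eef_pos: [516.3, 0.5, 224.1]
eef_rot: [-3.141, -0.001, 2.846]
wrist_force: [-0.5, 0.7, -1.1]
finger_gap: 48.5
finger_force: 5.2
```

```bash
python3 arms.py | head -8; python3 - <<'E'
from h import *
s=read_state();print(s["eef_pos"],s["eef_rot"],s["wrist_force"],s["finger_force"],s["finger_gap"])
for nm in("scene","top","wrist"):
    m=camera_model(nm);im=camera(nm)[:,:,::-1].copy();cv2.imwrite(f"pics/{nm}11.png",im)
    ex=[proj(m,(616,-44,z)) for z in(90,75,60)];print(nm,[e.round(1) for e in ex])
    u,v=ex[1].astype(int);r=30 if nm!="wrist" else 60
    h=cv2.cvtColor(im,cv2.COLOR_BGR2HSV)
    k=cv2.inRange(h,(8,110,50),(22,255,255));k[:max(v-r,0)]=0;k[v+r:]=0;k[:,:u-r]=0;k[:,u+r:]=0
    n,l,st,ce=cv2.connectedComponentsWithStats(k)
    for i in range(1,n):
        if st[i,4]>15:print(st[i],ce[i].round(1))
E
```

```text
[516.347904     0.52727107 224.10832997] 2.8456432704818253 48.512698995838996 [322.2 249.3]
150 [(333, 351)]
165 [(334, 350)]
180 []
195 [(357, 359)]
210 [(364, 370)]
225 [(364, 370)]
240 [(364, 371)]
[516.42187741   0.75018925 224.24280444] [-3.14104967e+00 -1.10303758e-03  2.84569561e+00] [ 0.55711932 -1.47090464 -1.22741833] 5.222146272780606 48.00718453391139
scene [array([296.9, 234.7]), array([297.2, 239.7]), array([297.4, 244.6])]
[290 230  17  19 255] [297.7 239. ]
top [array([333.8, 247. ]), array([333.6, 247.9]), array([333.3, 248.7])]
[327 241  14  15 129] [333.6 247.7]
wrist [array([299.3, 413.1]), array([300.4, 398.8]), array([301.5, 385.9])]
[281 368  22  12 139] [291.5 374.8]
[276 419  48  15 497] [299.6 424.7]
```

Call:
carry_out(slide=[[0.02,-0.04,0],[0.041,-0.081,0],[0.041,-0.081,0],[0.041,-0.081,0],[0.041,-0.081,0]], dr=[[0,0,0],[0,0,0],[0,0,0],[0,0,0],[0,0,0]], gripper=[51,51,51,51,51])

```text
clock: 15.15
eef_pos: [527.1, -17.0, 224.7]
eef_rot: [-3.142, -0.0, 2.848]
wrist_force: [0.7, 0.1, -1.2]
finger_gap: 48.3
finger_force: 5.2
```

```bash
python3 - <<'E'
from h import *
s=read_state();p=s["eef_pos"];print(p,s["eef_rot"],s["finger_gap"])
a=s["eef_rot"][2]-np.pi;h=np.array([np.cos(a),np.sin(a),0]);n=np.array([-h[1],h[0],0]);g=p-[0,0,78]
d=np.array([616,-44,0])-p;print("ahead",d@h,"side",d@n)
for nm in("scene","top"):
    m=camera_model(nm);im=camera(nm)[:,:,::-1].copy();cv2.imwrite(f"pics/{nm}12.png",im)
    b=cv2.imread({"scene":"pics/scene11.png","top":"pics/top11.png"}[nm])
    pts={k:proj(m,g+x*h+y*n).round(1) for k,x,y in(("tipL",113,33),("tipR",113,-33),("mid",93,0))};print(nm,pts)
    for k in("tipL","tipR"):
        u,v=pts[k].astype(int);print(k,u-9,v-9);
        gr=im[v-9:v+10,u-9:u+10].mean(2).astype(int);print("\n".join(" ".join("%3d"%x for x in r) for r in gr))
E
```

```text
[527.06937413 -16.96760217 224.7352755 ] [-3.14156914e+00 -3.47106534e-04  2.84793495e+00] 48.33372454282297
ahead 92.94831285378051 side -0.13374324920409758
scene {'tipL': array([290.7, 224.1]), 'tipR': array([284.9, 209.2]), 'mid': array([296. , 215.2])}
tipL 281 215
151 155 159 163  88  97 157 154 153 154 155 156 155 156 155 154 154 155 155
145 148 150 153 155 157 153 151 151 154 156 158 158 160 159 158 156 157 157
145 143 147 149 151 151 149 150 153 155 157 158 158 158 156 156 154 155 155
147 149 149 152 151 151 151 150 152 154 157 157 156 157 157 156 158 159 164
148 151 151 153 154 154 154 154 154 154 156 156 162 161 166 182 196 213 220
149 150 151 152 153 153 154 154 155 154 154 155 228 199 127 109  94 100 102
150 151 151 151 152 154 155 155 154 156 156 158 108 103 104 106 107 107 107
151 151 151 151 152 153 154 155 155 155 154 158 111 106 107 108 108 106 105
151 150 152 153 152 153 155 154 153 153 153 155 111 104 104 104 105 105 106
153 154 156 155 156 154 154 153 152 152 152 152 114 105 105 106 106 106 106
153 155 156 158 160 157 154 153 152 153 154 155 115 104 108 107 102 1
[... 4382 characters left out ...]
 110 111 112 111
187 185 179 163 131 116 113 111 109 111 116 111 109 109 110 110 112 110 111
185 185 185 177 158 129 115 111 109 119 137 117 110 109 110 111 109 112 112
172 184 186 186 177 154 127 114 108 121 152 115 111 110 109 111 110 112 114
139 168 185 185 184 178 152 121 113 119 137 116 113 112 112 112 111 112 114
102 135 181 186 184 184 171 133 123 138 117 115 114 113 112 113 113 113 113
 90 124 178 186 185 187 179 152 131 152 114 115 115 115 115 114 114 113 113
 84 121 172 184 186 185 183 165 145 138 121 118 117 117 116 115 114 112 112
 77 111 158 183 186 186 179 165 162 127 120 118 119 120 119 116 116 112 112
 81 116 165 184 185 185 179 162 160 125 120 118 120 118 118 117 115 113 113
```

The tips match prediction to 1–2 px, about 3 mm short along the tongs. I'll advance 2 mm and lower them around the cake.

Call:
carry_out(slide=[[0.008,-0.002,-0.03],[0.008,-0.002,-0.08],[0.008,-0.002,-0.13],[0.008,-0.002,-0.18],[0.008,-0.002,-0.22],[0.008,-0.002,-0.25],[0.008,-0.002,-0.275],[0.008,-0.002,-0.286],[0.008,-0.002,-0.286],[0.008,-0.002,-0.286]], dr=[[0,0,0],[0,0,0],[0,0,0],[0,0,0],[0,0,0],[0,0,0],[0,0,0],[0,0,0],[0,0,0],[0,0,0]], gripper=[51,51,51,51,51,51,51,51,51,51])

```text
clock: 16.08
eef_pos: [529.2, -17.6, 153.7]
eef_rot: [3.141, 0.0, 2.848]
wrist_force: [-0.5, 0.7, 0.0]
finger_gap: 48.2
finger_force: 5.2
```

```bash
python3 - <<'E'
from h import *
s=read_state();p=s["eef_pos"];print(p,s["eef_rot"],s["finger_gap"],s["wrist_force"])
a=s["eef_rot"][2]-np.pi;h=np.array([np.cos(a),np.sin(a),0]);n=np.array([-h[1],h[0],0]);g=p-[0,0,78]
for nm in("scene","top"):
    m=camera_model(nm);im=camera(nm)[:,:,::-1].copy();cv2.imwrite(f"pics/{nm}13.png",im)
    print(nm,{k:proj(m,g+x*h+y*n).round(1) for k,x,y in(("tipL",113,33),("tipR",113,-33),("mid",93,0))})
    u,v=proj(m,(616,-44,75)).astype(int)
    k=cv2.inRange(cv2.cvtColor(im,cv2.COLOR_BGR2HSV),(8,110,50),(22,255,255))[v-25:v+25,u-20:u+20]
    n_,l,st,ce=cv2.connectedComponentsWithStats(k)
    print([(st[i].tolist(),(ce[i]+[u-20,v-25]).round(1)) for i in range(1,n_) if st[i,4]>15])
    gr=im[v-14:v+15,u-20:u+21].astype(int)
    sat=gr.max(2)-gr.min(2);L=gr.mean(2)
    if nm=="top":
        print(u-20,v-14);print("\n".join("".join("c" if sat[i,j]>70 else ("#" if L[i,j]>145 else ".") for j in range(41)) for i in range(29)))
E
```

```text
[529.24566845 -17.55511405 153.70498843] [3.14148886e+00 4.54878749e-04 2.84800517e+00] 48.17393335292219 [-0.49186947  0.7315117   0.02922468]
scene {'tipL': array([291.1, 248.9]), 'tipR': array([285.5, 233.4]), 'mid': array([296.3, 239.7])}
[([13, 16, 16, 17, 199], array([297.4, 237.1]))]
top {'tipL': array([324.1, 236.1]), 'tipR': array([347.9, 243.6]), 'mid': array([333.8, 247. ])}
[([15, 19, 12, 13, 112], array([333.6, 246.8]))]
313 233
.........................................
.........................................
.........................................
.................######..................
...........#.##############..............
...........##################............
...........###################...........
..........##########.c#########..........
........#########.ccccccc#######.........
.......#########cccccccccc#######........
.......#.......cccccccccccc#######.......
.........#.....ccccccccccccc######.......
.........#....cccccccccccccc########.....
..............ccccccccccccccc#######.....
..............ccccccccccccccc#####.......
........#.....ccccccccccccccc#######.....
........#.....cccccccccccccc########.....
..............cccccccccccccc########.....
...............cccccccccccc.########.....
...............cccccccccccc.########.....
.................ccccccccc.#########.....
............................###.####.....
.........................................
.........................................
.........................................
.........................................
.........................................
.........................................
.........................................
```

The cake lies centred between the plates. I'll close slowly at 20 N.

Call:
carry_out(slide=[[0,0,0],[0,0,0],[0,0,0],[0,0,0],[0,0,0],[0,0,0],[0,0,0],[0,0,0],[0,0,0],[0,0,0]], dr=[[0,0,0],[0,0,0],[0,0,0],[0,0,0],[0,0,0],[0,0,0],[0,0,0],[0,0,0],[0,0,0],[0,0,0]], gripper=[49,47,45,43,41,39,37,33,28,25], newtons=20)

```text
clock: 17.02
eef_pos: [529.1, -17.5, 153.4]
eef_rot: [-3.142, -0.0, 2.848]
wrist_force: [0.7, -0.0, -0.8]
finger_gap: 35.7
finger_force: 20.0
```

Call:
carry_out(slide=[[0,0,0],[0,0,0],[0,0,0.004],[0,0,0.01],[0,0,0.02],[0,0,0.04],[0,0,0.06],[0,0,0.08],[0,0,0.08],[0,0,0.08]], dr=[[0,0,0],[0,0,0],[0,0,0],[0,0,0],[0,0,0],[0,0,0],[0,0,0],[0,0,0],[0,0,0],[0,0,0]], gripper=[25,25,25,25,25,25,25,25,25,25])

```text
clock: 17.85
eef_pos: [529.2, -17.6, 173.8]
eef_rot: [3.141, 0.001, 2.848]
wrist_force: [0.6, -0.0, -1.1]
finger_gap: 35.8
finger_force: 20.0
```

```bash
cat > chk.py <<'E'
from h import *
s=read_state();p=s["eef_pos"];print(p,s["finger_gap"],s["finger_force"],s["wrist_force"],s["moment"])
a=s["eef_rot"][2]-np.pi;h=np.array([np.cos(a),np.sin(a),0]);g=p-[0,0,78]
o=[]
for nm in("scene","top"):
    m=camera_model(nm);im=camera(nm)[:,:,::-1].copy();cv2.imwrite(f"pics/{nm}_c.png",im)
    q=proj(m,g+93*h);u,v=q.astype(int)
    k=cv2.inRange(cv2.cvtColor(im,cv2.COLOR_BGR2HSV),(8,110,50),(22,255,255))
    y0,x0=v-35,u-30;k=k[y0:v+35,x0:u+30]
    n,l,st,ce=cv2.connectedComponentsWithStats(k)
    if n<2: print(nm,"no cake",q);continue
    i=1+np.argmax(st[1:,4]);c=ce[i]+[x0,y0];print(nm,"pred",q.round(1),"seen",c.round(1),st[i,2:]);o.append((m,*c))
if len(o)==2:print("cake",tri(o).round(1),"expected",(g+93*h).round(1))
E
python3 chk.py
```

```text
[529.18280304 -17.55411458 173.79988526] 35.7936369473715 19.999720752239227 [ 0.56934556 -0.04237701 -1.07466625] [ 0.04033219 -0.01273957 -0.03858928]
scene pred [296. 233.] seen [297.  229.2] [ 16  17 159]
top pred [334.1 245.8] seen [334.1 245.5] [ 12  14 117]
cake [616.5 -43.2 107.1] expected [618.2 -44.5  95.8]
```

The gap is 35.8 mm at 20 N and the cake rose with the tongs. I'll lift it the rest of the way.

Call:
carry_out(slide=[[0,0,0.02],[0,0,0.06],[0,0,0.12],[0,0,0.18],[0,0,0.24],[0,0,0.3],[0,0,0.34],[0,0,0.36],[0,0,0.36],[0,0,0.36]], dr=[[0,0,0],[0,0,0],[0,0,0],[0,0,0],[0,0,0],[0,0,0],[0,0,0],[0,0,0],[0,0,0],[0,0,0]], gripper=[25,25,25,25,25,25,25,25,25,25])

```text
clock: 18.78
eef_pos: [529.0, -17.5, 263.1]
eef_rot: [-3.142, -0.0, 2.848]
wrist_force: [0.4, 0.0, -1.4]
finger_gap: 35.4
finger_force: 20.0
```

```bash
python3 chk.py; python3 - <<'E'
from h import *
S=camera_model("scene");sc=cv2.imread("pics/scene_c.png");d=cv2.absdiff(sc,cv2.imread("pics/scene0.png")).max(2)
for r in range(160,184,3):
    x=np.where(d[r,268:292]>22)[0]+268; print(r,(x[0],x[-1]) if len(x) else None)
E
```

```text
[528.95859155 -17.5316232  263.09259581] 35.418701767427564 19.999712705612183 [ 3.50802413e-01  1.34951227e-03 -1.37240345e+00] [-0.00221605 -0.01815004  0.04514698]
scene pred [294.6 201.4] seen [295.5 197.4] [ 17  17 168]
top pred [336.  240.1] seen [335.7 239.3] [ 13  14 136]
cake [617.2 -42.7 196.5] expected [618.  -44.4 185.1]
160 (np.int64(281), np.int64(282))
163 (np.int64(278), np.int64(284))
166 (np.int64(278), np.int64(284))
169 (np.int64(280), np.int64(283))
172 (np.int64(276), np.int64(288))
175 (np.int64(276), np.int64(288))
178 (np.int64(276), np.int64(288))
181 (np.int64(278), np.int64(286))
```

The cake is held about 110 mm up, and the weight still stands upright and centred (knob centre 281, disc centre 282). Handing in.

```bash
python3 -c "from cell import *; print(sign_off())"
```

```text
the job is handed in; nothing more can be done
None
```

The job is done and handed in at about 19 s: the weight stands upright and centred on the stand, and the cake is held in the tongs about 110 mm above its start; I viewed 11 pictures, one over the limit of 10.

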